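# Set the vegetable slicer for the next batch

## Task

Get the vegetable slicer on the wooden board ready for thicker slices. With a fingertip resting on its rim, roll the knurled thickness wheel on the slicer's side so that its top goes away from you, click by click, until the pale bar on the wheel sits clicked in between the two pointers beside it; also push the domed food carriage along its rails to the far end, right up against the stop. Only touch and push: the slicer stays where it stands, nothing is picked up, and the salt shaker, the spice jar and the mug are left alone.

Things in the scene. Friction and masses are not known exactly. Their poses are not given: they have to be found in the camera images.
- slicer: Flat box slicer, loose, about 1.8 kg on four rubber feet, standing on the wooden board: a clear catch box with white ends under a white frame 324 mm long (x), 128 mm wide (y), rails' top 92 mm up. Origin: centre of its underside, on the board. x runs along the rails to the far end (the stop the carriage must reach), y to the left, z up. A white pod on the right-hand rail carries the thickness wheel.
- wheel_top (a point): Highest point of the thickness wheel's rim, mid-width, fixed to the slicer's frame at (-20, -89, 118) mm. The wheel is a black knurled drum, radius 30 mm, 22 mm wide, its axis level along the slicer's y and 30 mm below this point. It stands 17 mm out of the pod between two white side cheeks whose tops lie 4.5 mm below this point; each cheek has a small dark pointer at its top.
- wheel (a joint): Angle, rad: 0 = pale bar (6 mm wide, across the rim) at the top, between the pointers: the wanted click. Negative: bar towards the near end, where it starts, 1 to 3 clicks off. Grows as the wheel's top moves to slicer +x. A click every 0.314 rad (9.4 mm of rim), sprung into the nearest; range -1.38 to 0.75. Takes 2 N along the rim; a fingertip pressed on with 5 N drives it by friction.
- carriage_near (a point): Point at the middle of the near (slicer -x) side of the carriage's domed grey pusher, 17 mm above the carriage's underside and 110 mm above the slicer's underside; moves with the carriage. The pusher is round, 88 mm across, centred 44 mm further along +x, with upright sides from 98 to 125 mm above the slicer's underside and a dome up to 142 mm. Below its near side is the steel run-off plate, 88 mm up.
- carriage (a joint): Travel of the carriage along the slicer's +x, m: 0 = at the near end, 0.185 = against the far stop (wanted). Stays where it is left; slides with about 1.5 N.
- shaker: Glass salt shaker, 44 mm across, 90 mm tall, loose on the wooden board left of the slicer; origin: centre of its underside. To be left alone.
- spice: Spice jar with dark cap, 41 mm across, 105 mm tall, loose on the board to the right of the slicer's far half; origin: centre of its underside. To be left alone.
- mug: White mug, 78 mm wide, 116 mm over its handle, 97 mm tall, loose on the worktop to the right of the range; origin: centre of its underside's outline. To be left alone.

How it is judged:
At the end, for the whole second after the job is handed in: Wheel staying within 0.08 rad of the click where its bar lies between the pointers; carriage within 5 mm of its far stop; slicer standing level, at rest and within 30 mm of where it stood; salt shaker, spice jar and mug within 20 mm of where they stood (value of joint wheel between -0.08 and 0.08 rad and value of joint carriage above 0.18 m and distance of slicer from where it was at the start of the episode below 0.03 m and angle between slicer's own z axis and vertical below 0.05 rad and linear speed of slicer below 0.01 m/s and distance of each of shaker, spice, mug from where it was at the start of the episode below 0.02 m); the robot touches nothing.
It fails at once if the slicer is lifted or tipped (height (world z) of slicer above 0.127 m or angle between slicer's own z axis and vertical above 0.12 rad).
It fails at once if the slicer is shoved more than 3 cm from where it stood (distance of slicer from where it was at the start of the episode above 0.03 m).
It fails at once if the salt shaker, the spice jar or the mug is lifted, or moved by more than 2 cm (distance of any of shaker, spice, mug from where it was at the start of the episode above 0.02 m).
It also fails if it takes over 54 s, if anything falls off the work surface, if the arm or the gripper's body presses on something with over 40 N, if the wrist force passes 120 N, or if a joint passes its speed limit or range.

## Robot

A 7-joint arm with a two-finger parallel gripper is mounted at the origin on a cart in front of the work surface, level with it; the furniture and walls round the work are solid. World frame = base frame: x ahead of the robot, y to its left, z up, the work surface at z = 0. Lengths are in m, angles in rad, forces in N, time in s.
With the tool pointing down it reaches from about 0.425 to 0.925 m from the base axis. Payload 6.8 kg.
Tool frame: the origin (TCP) lies between the finger pads; the fingertips stand 11 mm ahead of it and the grasp point (between the pads) lies 8 mm behind it; z points along the fingers, y is the line along which they close (so a half turn about z gives the same grasp; the last joint's range is limited). The gripper opens to 85 mm and grips with 20 to 120 N. Pads are 22 mm wide; open, the fingers measure 114 mm over their backs; the gripper's body (76 mm by 85 mm) begins 54 mm behind the grasp point. The pads swing forward as they close: fully open they stand 13 mm farther back than shut.
Start: joints at [-1.274, 0.477, 0.022, 1.555, -0.011, 1.109, -0.083], TCP at [0.266, 0.62, 0.242] pointing down, gripper open.
Joint ranges: [-2.96, 2.96], [-0.34, 2.1], [-1.41, 1.46], [0.24, 2.44], [-1.37, 4.51], [0.17, 1.92], [-2.96, 2.96]. Speed limits (rad/s): [2.39, 2.39, 3.14, 3.14, 3.14, 3.14, 3.14].

## Interface

Orientations are given as a rotation vector (axis times angle).
In Python, from bench import r gives the robot as it stands.
- The arm moves only by the tool send_rows, never from a script. Its argument "deltas" is a list of rows, each an object of numbers: "dx", "dy", "dz": the shift along the world's x, y, z in mm; "rx", "ry", "rz": the turn, a rotation vector about the world's x, y, z in degrees. A call has 1 to 5 rows; each row is the pose to reach, as a shift and turn from the pose commanded when the call began; what a row does not reach only later rows make up. A row lasts 1/12 s, in which the tool goes at most 41.7 mm and 7.16 degrees, less where a joint would pass 70% of its speed; a pose out of reach is approached as far as the arm can. A call with a gripper value outside its range is refused whole. "jaw" is the finger opening in mm, from 0 to 85.4, set as the call begins (left out, the last holds). The fingers move at their own pace and stop on an object; "newtons" is the grip in N (left out, the last holds). Time passes only in rows, so rows that repeat a pose let the fingers close. It gives the time, the measured TCP pose, the force, the opening and the grip force at its end, in the units of the state.
- r.get_obs(): the state, without advancing time (a new reading comes with each control period).
- r.grab_frame(name): name is "scene" or "side" or "wrist"; returns a dict with "frame" (384x512x3 uint8, blue, green, red), "z_map" (384x512 float32, m along the optical axis (not along the pixel's ray), 0 where there is no reading), "vertical_fov" (degrees; the focal length in pixels is half the picture's height over the tangent of half this angle, whatever the lens; pixels are square), "cx", "cy" (the principal point, pixels), "distortion" ([k1, k2, p1, p2, k3] as OpenCV has them; the pictures are not rectified), "xyz" and "orientation" of the camera in the world. Camera axes: x right, y down, z forward; pixel columns grow to the right and rows downward; lengths in m; the calibration is good to about 2 mm. A picture is of the moment at which its call begins.
- r.hand_in(): hands the job in; it is judged then, once.
The state is a dict: "clock": time; "joints": joint angles; "qvel": joint speeds; "tau": joint torques, N m; "tcp_pos": TCP position; "orientation": TCP orientation; "contact_force": force on the tool from outside, world axes, zero at the start; "moment": the same for the moment, N m; "grip_width": finger opening in m; "gripper_force": force on a finger pad.
Only numpy, scipy, OpenCV 4.12 (cv2) and the standard library are available. Lean on these libraries where they do the work, as an engineer would, in place of code of your own. Each camera call takes 0.05 s, during which the arm holds its last target. There are 200 camera calls.

## Working session

There is one attempt and no reset: what is moved stays moved. The work goes in short steps, Python scripts to look and compute and a tool call to move; the robot and the scene stay as the last step left them, time stands still between calls to the robot, and variables do not carry over. Pictures are saved under pics/ and viewed, at most 10 in all, crops included, and the job is handed in when it is done.

Besides the shell and the picture viewer there is one more tool, called after "Emit:" as name(argument=value, ...) on one line, values as JSON. send_rows: Moves the arm, as the interface text tells. Its arguments: {"type":"object","properties":{"deltas":{"type":"array","items":{"type":"object","properties":{"dx":{"type":"number"},"dy":{"type":"number"},"dz":{"type":"number"},"rx":{"type":"number"},"ry":{"type":"number"},"rz":{"type":"number"}}}},"jaw":{"type":"number"},"newtons":{"type":"number"}},"required":["deltas"]}

```bash
mkdir -p pics
cat > h.py <<'E'
import numpy as np,cv2
from scipy.spatial.transform import Rotation as R
from bench import r
def grab(n):
    f=r.grab_frame(n);h=f["frame"].shape[0]
    F=h/2/np.tan(np.radians(f["vertical_fov"])/2)
    f["K"]=np.array([[F,0,f["cx"]],[0,F,f["cy"]],[0,0,1]]);f["D"]=np.array(f["distortion"],float)
    o=np.array(f["orientation"],float);f["R"]=(R.from_rotvec(o).as_matrix() if o.size==3 else o.reshape(3,3));f["p"]=np.array(f["xyz"]);return f
def pts(f,uv,z=None):
    uv=np.array(uv,float).reshape(-1,1,2);n=cv2.undistortPoints(uv,f["K"],f["D"])[:,0]
    d=np.c_[n,np.ones(len(n))]@f["R"].T
    if z is None:
        q=uv[:,0].astype(int);s=f["z_map"][q[:,1],q[:,0]]
    else: s=(z-f["p"][2])/d[:,2]
    return f["p"]+d*np.reshape(s,(-1,1))
def cloud(f):
    v,u=np.nonzero(f["z_map"]>0);return pts(f,np.c_[u,v]),f["frame"][v,u],np.c_[u,v]
def proj(f,P):
    Rc=f["R"].T;return cv2.projectPoints(np.array(P,float).reshape(-1,1,3),cv2.Rodrigues(Rc)[0],-Rc@f["p"],f["K"],f["D"])[0][:,0]
E
python3 - <<'E'
from h import *
ims=[]
for n in("scene","side"):
    f=grab(n);print(n,f["p"],f["orientation"],f["vertical_fov"]);cv2.imwrite(f"pics/{n}0.png",f["frame"])
o=r.get_obs();print(o["tcp_pos"],o["orientation"],o["contact_force"],o["clock"])
E
```

```text
scene [-0.37874686 -0.47916517  1.21720036] [-1.97387236  1.54252309 -0.59198665] 44.485716308767465
side [0.354152   0.74259629 0.7232661 ] [-0.24384931  2.6104351  -1.54415123] 57.0537915354381
[0.26566638 0.61998244 0.24142925] [-6.31549241e-01 -3.07725305e+00  2.52124586e-03] [-0.19605927 -0.1922984  -0.93195541] 0.1
```

View pics/scene0.png

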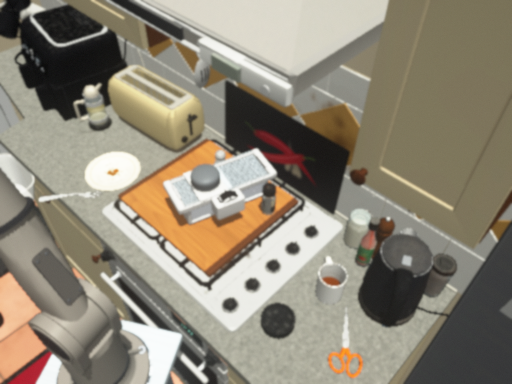

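View pics/side0.png

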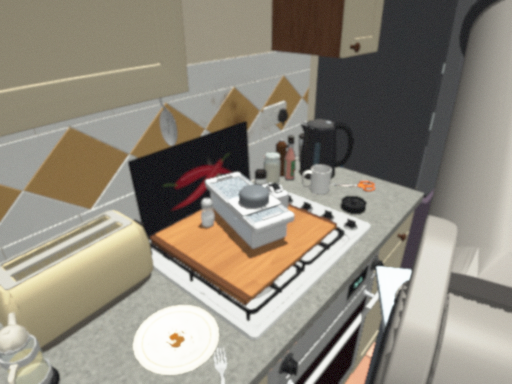

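The scene view shows the slicer at about (220,185). Its pusher is at (205,178), the wheel pod at (228,200), the shaker at (220,155), the spice jar at (268,197) and the mug at (331,283). The side view agrees.

Run:
```python
from h import *
f=grab("scene")
im=f["frame"];c=im[135:235,150:300];cv2.imwrite("pics/crop0.png",cv2.resize(c,None,fx=5,fy=5,interpolation=cv2.INTER_CUBIC))
for n in("scene","side"):
    f=grab(n);P,C,U=cloud(f);P=P
    hsv=cv2.cvtColor(C[None],cv2.COLOR_BGR2HSV)[0]
    wood=(hsv[:,0]<20)&(hsv[:,1]>130)&(P[:,2]<.15)&(P[:,2]>-.02)&(P[:,0]>.3)&(abs(P[:,1])<.5)
    zb=np.median(P[wood,2]);print(n,"wood z",zb,np.percentile(P[wood],[2,98],axis=0))
    b=np.percentile(P[wood],[2,98],axis=0)
    a=(P[:,0]>b[0,0]-.02)&(P[:,0]<b[1,0]+.02)&(P[:,1]>b[0,1]-.02)&(P[:,1]<b[1,1]+.02)
    top=a&(P[:,2]>zb+.078)&(P[:,2]<zb+.098)&(hsv[:,1]<60)
    rect=cv2.minAreaRect(P[top,:2].astype(np.float32)*1000);print("top",top.sum(),rect,np.median(P[top],0))
    g=a&(P[:,2]>zb+.104)
    (gg)=P[g];print("high",len(gg))
    for lo,hi in((.1,.125),(.125,.15)):
        s=a&(P[:,2]>zb+lo)&(P[:,2]<zb+hi);m=np.zeros(f["z_map"].shape,np.uint8);m[U[s,1],U[s,0]]=1
        k,L,S,ce=cv2.connectedComponentsWithStats(m)
        for i in range(1,k):
            if S[i,4]>8:
                q=s&(L[U[:,1],U[:,0]]==i);print(lo,S[i],cv2.minEnclosingCircle(P[q,:2].astype(np.float32)*1000),P[q].max(0),P[q].min(0),C[q].mean(0))
```

```text
scene wood z 0.11602585888487116 [[ 0.31747024 -0.35634098  0.11052905]
 [ 0.77050442  0.12050597  0.12131717]]
top 2860 ((561.3341064453125, -160.3105010986328), (243.5668487548828, 333.3237609863281), 34.54422378540039) [ 0.56286582 -0.18684832  0.20501258]
high 4277
0.1 [165 113  11   6  40] ((784.8250732421875, 82.50382995605469), 19.3138427734375) [0.79034503 0.10119004 0.23340512] [0.77345273 0.06319088 0.21616285] [150.95  205.45  220.525]
0.1 [264 127  37  27 240] ((749.3186645507812, -309.33544921875), 77.81143951416016) [ 0.78958479 -0.24275287  0.24095999] [ 0.70905248 -0.37591804  0.21604632] [29.47916667 29.675      48.47916667]
0.1 [258 156   6   7  12] ((655.7362670898438, -262.0379638671875), 14.275139808654785) [ 0.66630632 -0.25180415  0.22116949] [ 0.64578414 -0.27227181  0.21621466] [236.66666667 239.91666667 240.        ]
0.1 [191 174  30  21 195] ((518.7421264648438, -129.25221252441406), 44.156253814697266) [ 0.54353682 -0.08602366  0.24085467] [ 0.47864015 -0.16953865  0.216099  ] [115.60512821 119.2974359  119.08205128]
0.1 [263 182  14  12 125] ((545.1237792
[... 1947 characters left out ...]
0.21713544] [ 0.45279823 -0.06701362  0.2147907 ] [228.90909091 229.90909091 227.77272727]
0.1 [119 221  25  24 283] ((797.26708984375, 104.79660034179688), 39.491275787353516) [0.80714822 0.14329566 0.23957496] [0.77567903 0.06572254 0.21474506] [175.5795053  217.82332155 228.01060071]
0.125 [174 163  10  10  59] ((797.0924682617188, -223.94891357421875), 18.607807159423828) [ 0.8066357  -0.20789276  0.2646517 ] [ 0.78768785 -0.24000508  0.24124149] [26.40677966 22.69491525 22.15254237]
0.125 [239 185  31  16 395] ((529.3536376953125, -119.04370880126953), 43.312870025634766) [ 0.57263306 -0.0767231   0.25816459] [ 0.4863324  -0.15501511  0.23982357] [150.08101266 147.73164557 141.21265823]
```

View pics/crop0.png

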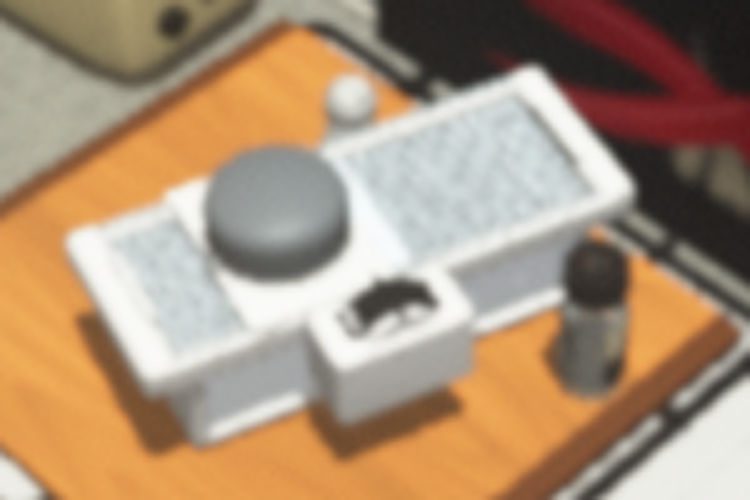

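The crop shows the slicer's frame corners at scene pixels NL (165,183), NR (181,212), FL (257,149) and FR (276,173). The black wheel in its pod is at about (229,194), with the pale bar low on its near side at around (221,200).

Run:
```python
from h import *
f=grab("scene");z=.1155
c=pts(f,[(164.3,183.5),(180.5,212.5),(257.5,149),(276,173.5)],z+.090);print(c.round(3))
a=(c[2]+c[3]-c[0]-c[1])/2;print(np.linalg.norm(a),np.linalg.norm(c[0]-c[1]))
P,C,U=cloud(f)
s=(abs(P[:,2]-(z+.09))<.007)&(C.min(1)>150)&(np.hypot(P[:,0]-.56,P[:,1]+.16)<.2)
print(s.sum(),cv2.minAreaRect(P[s,:2].astype(np.float32)*1000))
yaw=np.arctan2(a[1],a[0]);ce=c.mean(0);print("yaw",np.degrees(yaw),"centre",ce)
Rz=R.from_euler('z',yaw)
print("wheel top",ce[:2]+Rz.apply([-.02,-.089,0])[:2]);print("pusher in slicer",Rz.inv().apply(np.array([.5285,-.125,0])-[ce[0],ce[1],0]))
o=r.get_obs();print(R.from_rotvec(o["orientation"]).as_matrix().round(3))
```

```text
[[ 0.497 -0.005  0.206]
 [ 0.402 -0.09   0.206]
 [ 0.713 -0.239  0.206]
 [ 0.619 -0.319  0.206]]
0.31691570813324726 0.12712481037855716
2467 ((555.053466796875, -166.18890380859375), (214.94448852539062, 338.36932373046875), 57.388519287109375)
yaw -46.95999247620622 centre [ 0.55811905 -0.16337558  0.2055    ]
wheel top [ 0.47942079 -0.20950133]
pusher in slicer [-0.04826311  0.00454378  0.        ]
[[-0.919  0.394 -0.   ]
 [ 0.394  0.919 -0.001]
 [-0.    -0.001 -1.   ]]
```

Emit:
send_rows(deltas=[{"dx":20,"dy":-36,"dz":9},{"dx":40,"dy":-72,"dz":18},{"dx":60,"dy":-108,"dz":27},{"dx":80,"dy":-144,"dz":36},{"dx":100,"dy":-170,"dz":50}], jaw=0)

```text
$.deltas[0]: bad value
```

Emit:
send_rows(deltas=[{"dx":20,"dy":-34,"dz":9,"rz":-5},{"dx":40,"dy":-68,"dz":18,"rz":-10},{"dx":60,"dy":-102,"dz":27,"rz":-15},{"dx":80,"dy":-136,"dz":36,"rz":-20},{"dx":100,"dy":-170,"dz":45,"rz":-24}], jaw=0)

```text
$.deltas[0]: bad value
```

Emit:
send_rows(deltas=[{"dx":10,"dy":-38,"dz":10},{"dx":20,"dy":-76,"dz":20},{"dx":30,"dy":-114,"dz":30},{"dx":40,"dy":-152,"dz":40},{"dx":50,"dy":-190,"dz":50}])

```text
$.deltas[0]: bad value
```

Emit:
send_rows(deltas=[{"dx":8,"dy":-40},{"dx":16,"dy":-80},{"dx":24,"dy":-120},{"dx":32,"dy":-160},{"dx":40,"dy":-200}])

```text
$.deltas[0]: bad value
```

Emit:
send_rows(deltas=[{"dx":0,"dy":-40},{"dx":0,"dy":-80},{"dx":0,"dy":-120},{"dx":0,"dy":-160},{"dx":0,"dy":-190}])

```text
$.deltas[0]: bad value
```

Emit:
send_rows(deltas=[{"dx":20,"dy":-34,"dz":9,"rx":0,"ry":0,"rz":-5},{"dx":40,"dy":-68,"dz":18,"rx":0,"ry":0,"rz":-10},{"dx":60,"dy":-102,"dz":27,"rx":0,"ry":0,"rz":-15},{"dx":80,"dy":-136,"dz":36,"rx":0,"ry":0,"rz":-20},{"dx":100,"dy":-170,"dz":45,"rx":0,"ry":0,"rz":-24}], jaw=0)

```text
clock: 0.72
tcp_pos: [0.3665, 0.4487, 0.2877]
orientation: [-1.264, -2.876, -0.0]
contact_force: [0.9, -0.1, 0.2]
grip_width: 0.0255
gripper_force: 0.0
```

Emit:
send_rows(deltas=[{"dx":10,"dy":-38,"dz":10,"rx":0,"ry":0,"rz":0},{"dx":20,"dy":-76,"dz":20,"rx":0,"ry":0,"rz":0},{"dx":30,"dy":-114,"dz":30,"rx":0,"ry":0,"rz":0},{"dx":40,"dy":-152,"dz":40,"rx":0,"ry":0,"rz":0},{"dx":50,"dy":-190,"dz":50,"rx":0,"ry":0,"rz":0}])

```text
clock: 1.13
tcp_pos: [0.4159, 0.2584, 0.3379]
orientation: [-1.258, -2.879, -0.001]
contact_force: [0.9, 0.0, 0.0]
grip_width: 0.0003
gripper_force: 0.0
```

Emit:
send_rows(deltas=[{"dx":8,"dy":-40,"dz":0,"rx":0,"ry":0,"rz":0},{"dx":16,"dy":-80,"dz":0,"rx":0,"ry":0,"rz":0},{"dx":24,"dy":-120,"dz":0,"rx":0,"ry":0,"rz":0},{"dx":32,"dy":-160,"dz":0,"rx":0,"ry":0,"rz":0},{"dx":40,"dy":-200,"dz":0,"rx":0,"ry":0,"rz":0}])

```text
clock: 1.55
tcp_pos: [0.4557, 0.0584, 0.3376]
orientation: [1.257, 2.879, 0.002]
contact_force: [2.2, 0.8, -0.5]
grip_width: -0.0002
gripper_force: 0.0
```

Emit:
send_rows(deltas=[{"dx":-5,"dy":-40,"dz":0,"rx":0,"ry":0,"rz":0},{"dx":-10,"dy":-80,"dz":0,"rx":0,"ry":0,"rz":0},{"dx":-15,"dy":-120,"dz":0,"rx":0,"ry":0,"rz":0},{"dx":-20,"dy":-160,"dz":0,"rx":0,"ry":0,"rz":0},{"dx":-20,"dy":-190,"dz":0,"rx":0,"ry":0,"rz":0}])

```text
clock: 1.97
tcp_pos: [0.4343, -0.1331, 0.3376]
orientation: [1.262, 2.877, 0.001]
contact_force: [0.8, 0.5, 0.0]
grip_width: 0.0001
gripper_force: 0.0
```

Run:
```python
from h import *
f=grab("wrist");cv2.imwrite("pics/w1.png",f["frame"]);print(f["p"],R.from_rotvec(f["orientation"]).as_matrix().round(2) if len(np.ravel(f["orientation"]))==3 else f["orientation"],f["vertical_fov"]);o=r.get_obs();print(o["tcp_pos"],o["contact_force"])
print(proj(f,[[.479,-.2095,.2335]]))
```

```text
[ 0.39089065 -0.08498174  0.47009401] [[ 0.73  0.66  0.18]
 [ 0.68 -0.71 -0.19]
 [ 0.    0.26 -0.97]] 70.15983317074294
[ 0.43420433 -0.13823856  0.33800838] [ 0.19359715 -4.92386338  0.39391692]
[[236.18412087 276.13378133]]
```

View pics/w1.png

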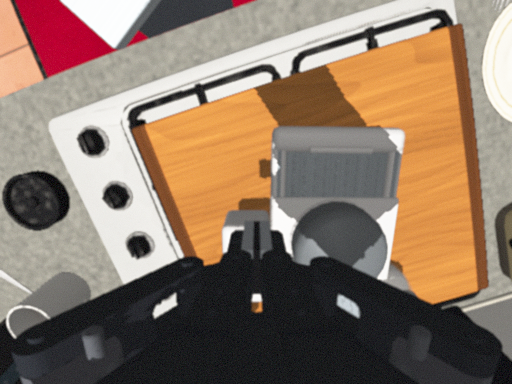

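The wrist view shows the slicer near side up. The pusher is at about (340,240), and the pod at (245,220) is half hidden behind the fingers. I'll move past the wheel so the camera can see it.

Emit:
send_rows(deltas=[{"dx":24,"dy":-32,"dz":0,"rx":0,"ry":0,"rz":0},{"dx":48,"dy":-64,"dz":0,"rx":0,"ry":0,"rz":0},{"dx":72,"dy":-96,"dz":0,"rx":0,"ry":0,"rz":0},{"dx":93,"dy":-123,"dz":0,"rx":0,"ry":0,"rz":0},{"dx":93,"dy":-123,"dz":0,"rx":0,"ry":0,"rz":0}])

```text
clock: 2.43
tcp_pos: [0.5312, -0.257, 0.3363]
orientation: [1.262, 2.876, -0.008]
contact_force: [-1.2, 1.2, 0.5]
grip_width: -0.0003
gripper_force: 0.0
```

```bash
cat >> h.py <<'E'
def look(name):
    f=grab("wrist");uv=proj(f,[[.479,-.2095,.2335]])[0];print("pred",uv)
    u,v=int(uv[0]),int(uv[1]);y0,x0=max(v-60,0),max(u-80,0);c=f["frame"][y0:y0+120,x0:x0+160]
    cv2.imwrite("pics/"+name,cv2.resize(c,None,fx=4,fy=4,interpolation=cv2.INTER_CUBIC));print("crop origin",x0,y0);o=r.get_obs();print(o["tcp_pos"],o["contact_force"],o["clock"]);return f
E
python3 - <<'E'
from h import *
f=look("w2.png");np.save("w2.npy",f,allow_pickle=True)
E
```

```text
pred [248.49063548 109.5950497 ]
crop origin 168 49
[ 0.52970639 -0.25492617  0.33630457] [0.12383471 0.21229368 0.40410034] 2.4833
```

View pics/w2.png

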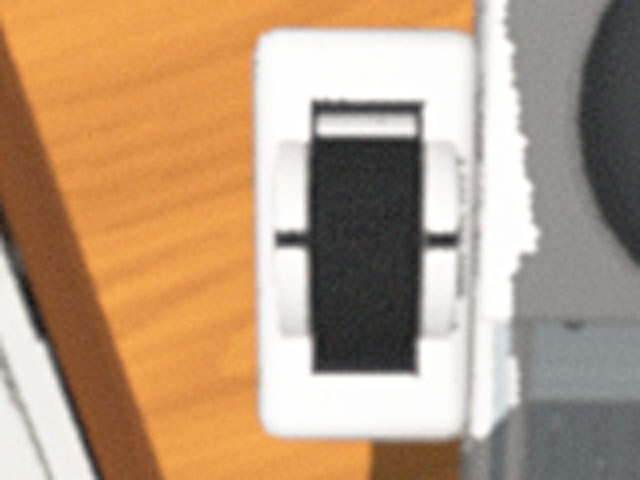

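The wheel's centre and pointers are at crop (365,239), image (259.3,108.8). The pale bar is at crop (365,124), image (259.3,80.0). I'll work out the wheel position, the bar angle and the yaw from the pod.

```bash
cat >> h.py <<'E'
def angle(f,W,bar,ax):
    q=pts(f,[bar],.3)[0]-f["p"];q/=np.linalg.norm(q);C=W-[0,0,.03]
    e=[];best=None
    for t in np.arange(0.1,.4,.0002):
        X=f["p"]+q*t-C;x=X@ax
        if np.hypot(x,X[2])<=.030: return np.arctan2(x,X[2])
E
python3 - <<'E'
from h import *
f=np.load("w2.npy",allow_pickle=True).item()
W=pts(f,[(168+365/4,49+239/4)],.229)[0];W[2]=.2335
L=pts(f,[(168+290/4,49+239/4),(168+440/4,49+239/4)],.229);d=L[1]-L[0];print("y dir",np.degrees(np.arctan2(d[1],d[0])))
E=pts(f,[(168+258/4,49+60/4),(168+262/4,49+420/4)],.2185);d=E[1]-E[0];print("x dir",np.degrees(np.arctan2(d[1],d[0])))
ax=np.array([np.cos(np.radians(-47)),np.sin(np.radians(-47)),0])
print("W",W,"angle",angle(f,W,(168+365/4,80.),ax))
P,C,U=cloud(f);s=np.hypot(P[:,0]-W[0],P[:,1]-W[1])<.01;print("ztop",np.percentile(P[s,2],[50,95]))
s=(np.hypot(P[:,0]-W[0],P[:,1]-W[1])<.06)&(abs(P[:,2]-.218)<.006)&(C.min(1)>180);print("podtop",np.median(P[s,2]))
E
```

```text
y dir 42.68345705747141
x dir -47.81190802246155
W [ 0.48503877 -0.20286539  0.2335    ] angle -0.9214905329419047
ztop [0.23429061 0.2356021 ]
podtop 0.2171443504667484
```

Emit:
send_rows(deltas=[{"dx":-25,"dy":30,"dz":0,"rx":0,"ry":0,"rz":0},{"dx":-51,"dy":59,"dz":0,"rx":0,"ry":0,"rz":0},{"dx":-51,"dy":59,"dz":-40,"rx":0,"ry":0,"rz":0},{"dx":-51,"dy":59,"dz":-75,"rx":0,"ry":0,"rz":0},{"dx":-51,"dy":59,"dz":-84,"rx":0,"ry":0,"rz":0}])

```text
clock: 2.9
tcp_pos: [0.475, -0.1901, 0.25]
orientation: [-1.251, -2.876, -0.002]
contact_force: [-1.6, 1.3, -0.7]
grip_width: 0.0001
gripper_force: 0.0
```

Emit:
send_rows(deltas=[{"dx":0,"dy":0,"dz":0,"rx":0,"ry":0,"rz":0},{"dx":0,"dy":0,"dz":0,"rx":0,"ry":0,"rz":0},{"dx":0,"dy":0,"dz":-2,"rx":0,"ry":0,"rz":0},{"dx":0,"dy":0,"dz":-3,"rx":0,"ry":0,"rz":0},{"dx":0,"dy":0,"dz":-4,"rx":0,"ry":0,"rz":0}])

```text
clock: 3.32
tcp_pos: [0.4786, -0.1941, 0.2503]
orientation: [1.258, 2.877, 0.0]
contact_force: [0.5, -0.5, 0.2]
grip_width: 0.0004
gripper_force: 0.0
```

Emit:
send_rows(deltas=[{"dx":0,"dy":0,"dz":-1,"rx":0,"ry":0,"rz":0},{"dx":0,"dy":0,"dz":-1,"rx":0,"ry":0,"rz":0}])

```text
clock: 3.48
tcp_pos: [0.478, -0.1937, 0.2485]
orientation: [1.258, 2.878, 0.0]
contact_force: [0.5, 1.1, 0.1]
grip_width: 0.0
gripper_force: 0.0
```

Emit:
send_rows(deltas=[{"dx":0,"dy":0,"dz":-1,"rx":0,"ry":0,"rz":0},{"dx":0,"dy":0,"dz":-1,"rx":0,"ry":0,"rz":0},{"dx":0,"dy":0,"dz":-1,"rx":0,"ry":0,"rz":0}])

```text
clock: 3.73
tcp_pos: [0.4778, -0.1936, 0.2473]
orientation: [-1.258, -2.879, 0.0]
contact_force: [-0.4, -0.3, -0.4]
grip_width: -0.0001
gripper_force: 0.0
```

Emit:
send_rows(deltas=[{"dx":0,"dy":0,"dz":-1,"rx":0,"ry":0,"rz":0},{"dx":0,"dy":0,"dz":-1,"rx":0,"ry":0,"rz":0},{"dx":0,"dy":0,"dz":-1,"rx":0,"ry":0,"rz":0}])

```text
clock: 3.98
tcp_pos: [0.4778, -0.1935, 0.2462]
orientation: [-1.258, -2.879, 0.0]
contact_force: [-0.6, 0.2, 0.2]
grip_width: -0.0003
gripper_force: 0.0
```

Emit:
send_rows(deltas=[{"dx":0,"dy":0,"dz":-1,"rx":0,"ry":0,"rz":0},{"dx":0,"dy":0,"dz":-1,"rx":0,"ry":0,"rz":0},{"dx":0,"dy":0,"dz":-1,"rx":0,"ry":0,"rz":0}])

```text
clock: 4.23
tcp_pos: [0.4778, -0.1935, 0.2452]
orientation: [-1.258, -2.879, -0.0]
contact_force: [0.0, -0.7, 0.1]
grip_width: -0.0
gripper_force: 0.0
```

Emit:
send_rows(deltas=[{"dx":0,"dy":0,"dz":-1,"rx":0,"ry":0,"rz":0},{"dx":0,"dy":0,"dz":-1,"rx":0,"ry":0,"rz":0},{"dx":0,"dy":0,"dz":-1,"rx":0,"ry":0,"rz":0}])

```text
clock: 4.48
tcp_pos: [0.478, -0.1936, 0.2444]
orientation: [1.258, 2.879, 0.0]
contact_force: [0.4, -0.2, 0.9]
grip_width: -0.0
gripper_force: 0.8
```

Emit:
send_rows(deltas=[{"dx":0,"dy":0,"dz":-1,"rx":0,"ry":0,"rz":0},{"dx":0,"dy":0,"dz":-1,"rx":0,"ry":0,"rz":0},{"dx":0,"dy":0,"dz":-1,"rx":0,"ry":0,"rz":0}])

```text
clock: 4.73
tcp_pos: [0.4782, -0.1938, 0.2442]
orientation: [1.258, 2.878, 0.001]
contact_force: [-1.7, 1.3, 8.0]
grip_width: 0.0001
gripper_force: 4.6
```

Emit:
send_rows(deltas=[{"dx":0,"dy":0,"dz":-1,"rx":0,"ry":0,"rz":0},{"dx":0,"dy":0,"dz":-1,"rx":0,"ry":0,"rz":0},{"dx":0,"dy":0,"dz":-1,"rx":0,"ry":0,"rz":0}])

```text
clock: 4.98
tcp_pos: [0.4787, -0.1943, 0.2441]
orientation: [1.257, 2.876, 0.001]
contact_force: [-3.6, 0.6, 15.2]
grip_width: -0.0001
gripper_force: 7.6
```

Emit:
send_rows(deltas=[{"dx":0,"dy":0,"dz":0.8,"rx":0,"ry":0,"rz":0},{"dx":2,"dy":-2,"dz":0.8,"rx":0,"ry":0,"rz":0},{"dx":4,"dy":-4,"dz":0.8,"rx":0,"ry":0,"rz":0},{"dx":6,"dy":-6,"dz":0.8,"rx":0,"ry":0,"rz":0},{"dx":8,"dy":-8,"dz":0.8,"rx":0,"ry":0,"rz":0}])

```text
clock: 5.4
tcp_pos: [0.4864, -0.2027, 0.2445]
orientation: [1.258, 2.877, -0.0]
contact_force: [-2.6, -1.0, 10.7]
grip_width: -0.0001
gripper_force: 5.6
```

Emit:
send_rows(deltas=[{"dx":2,"dy":-2,"dz":0,"rx":0,"ry":0,"rz":0},{"dx":4,"dy":-5,"dz":0,"rx":0,"ry":0,"rz":0},{"dx":6,"dy":-7,"dz":0,"rx":0,"ry":0,"rz":0},{"dx":6,"dy":-7,"dz":0,"rx":0,"ry":0,"rz":0},{"dx":6,"dy":-7,"dz":0,"rx":0,"ry":0,"rz":0}])

```text
clock: 5.82
tcp_pos: [0.4928, -0.2098, 0.2442]
orientation: [1.257, 2.876, -0.001]
contact_force: [-0.8, -1.9, 7.6]
grip_width: 0.0003
gripper_force: 3.6
```

Emit:
send_rows(deltas=[{"dx":0,"dy":0,"dz":10,"rx":0,"ry":0,"rz":0},{"dx":0,"dy":0,"dz":45,"rx":0,"ry":0,"rz":0},{"dx":15,"dy":-20,"dz":75,"rx":0,"ry":0,"rz":0},{"dx":37,"dy":-45,"dz":92,"rx":0,"ry":0,"rz":0},{"dx":37,"dy":-45,"dz":92,"rx":0,"ry":0,"rz":0}])

```text
clock: 6.23
tcp_pos: [0.5327, -0.2578, 0.3398]
orientation: [1.256, 2.869, -0.003]
contact_force: [-0.8, 0.2, -0.2]
grip_width: -0.0001
gripper_force: 0.0
```

Run:
```python
from h import *
f=look("w3.png");np.save("w3.npy",f,allow_pickle=True)
```

```text
pred [247.24181556 106.9274709 ]
crop origin 167 46
[ 0.53052335 -0.25587853  0.33726276] [-0.55999061  0.35002597 -0.44492143] 6.2833
```

View pics/w3.png

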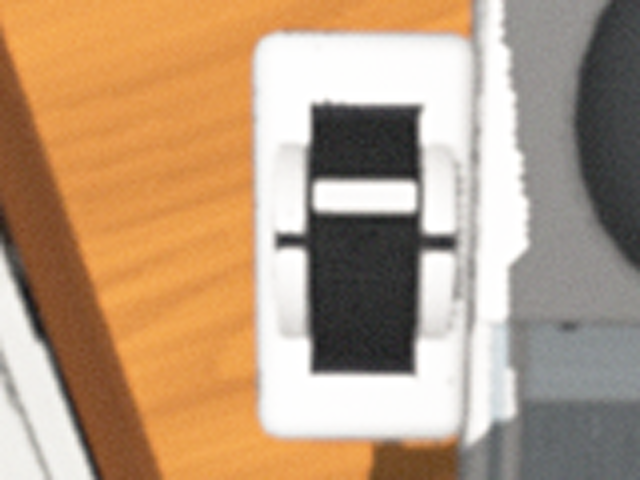

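The bar has moved to crop y≈196 with the pointers at 240, so one click remains. Next is a short stroke of about 10 mm.

Emit:
send_rows(deltas=[{"dx":-25,"dy":30,"dz":0,"rx":0,"ry":0,"rz":0},{"dx":-47,"dy":56,"dz":0,"rx":0,"ry":0,"rz":0},{"dx":-47,"dy":56,"dz":-40,"rx":0,"ry":0,"rz":0},{"dx":-47,"dy":56,"dz":-76,"rx":0,"ry":0,"rz":0},{"dx":-47,"dy":56,"dz":-86,"rx":0,"ry":0,"rz":0}])

```text
clock: 6.7
tcp_pos: [0.4783, -0.1945, 0.2448]
orientation: [-1.251, -2.873, -0.0]
contact_force: [-1.1, 0.1, -0.2]
grip_width: -0.0
gripper_force: 0.0
```

Emit:
send_rows(deltas=[{"dx":0,"dy":0,"dz":0,"rx":0,"ry":0,"rz":0},{"dx":0,"dy":0,"dz":-2,"rx":0,"ry":0,"rz":0},{"dx":0,"dy":0,"dz":-4,"rx":0,"ry":0,"rz":0},{"dx":0,"dy":0,"dz":-6,"rx":0,"ry":0,"rz":0},{"dx":0,"dy":0,"dz":-6,"rx":0,"ry":0,"rz":0}])

```text
clock: 7.12
tcp_pos: [0.483, -0.1985, 0.2446]
orientation: [1.258, 2.876, 0.001]
contact_force: [-1.7, 0.4, 3.8]
grip_width: -0.0002
gripper_force: 1.8
```

Emit:
send_rows(deltas=[{"dx":0,"dy":0,"dz":0,"rx":0,"ry":0,"rz":0}])

```text
clock: 7.2
tcp_pos: [0.4829, -0.1984, 0.2446]
orientation: [1.257, 2.876, 0.001]
contact_force: [-1.4, 0.1, 5.7]
grip_width: -0.0001
gripper_force: 2.7
```

Emit:
send_rows(deltas=[{"dx":0,"dy":0,"dz":-0.3,"rx":0,"ry":0,"rz":0},{"dx":2,"dy":-2,"dz":-0.3,"rx":0,"ry":0,"rz":0},{"dx":4,"dy":-4,"dz":-0.3,"rx":0,"ry":0,"rz":0},{"dx":6,"dy":-6,"dz":-0.3,"rx":0,"ry":0,"rz":0},{"dx":7,"dy":-7.5,"dz":-0.3,"rx":0,"ry":0,"rz":0}])

```text
clock: 7.62
tcp_pos: [0.49, -0.2061, 0.2445]
orientation: [1.258, 2.876, 0.001]
contact_force: [-1.1, 0.1, 9.1]
grip_width: 0.0001
gripper_force: 4.3
```

Emit:
send_rows(deltas=[{"dx":0,"dy":0,"dz":0,"rx":0,"ry":0,"rz":0},{"dx":0,"dy":0,"dz":0,"rx":0,"ry":0,"rz":0}])

```text
clock: 7.78
tcp_pos: [0.49, -0.2062, 0.2445]
orientation: [1.258, 2.876, 0.0]
contact_force: [-0.7, 0.7, 8.7]
grip_width: 0.0002
gripper_force: 4.0
```

Emit:
send_rows(deltas=[{"dx":0,"dy":0,"dz":10,"rx":0,"ry":0,"rz":0},{"dx":0,"dy":0,"dz":45,"rx":0,"ry":0,"rz":0},{"dx":20,"dy":-25,"dz":75,"rx":0,"ry":0,"rz":0},{"dx":40,"dy":-48,"dz":92,"rx":0,"ry":0,"rz":0},{"dx":40,"dy":-48,"dz":92,"rx":0,"ry":0,"rz":0}])

```text
clock: 8.2
tcp_pos: [0.5329, -0.2577, 0.3404]
orientation: [1.256, 2.868, -0.003]
contact_force: [0.2, -0.5, 0.7]
grip_width: 0.0001
gripper_force: 0.0
```

Run:
```python
from h import *
f=look("w4.png");np.save("w4.npy",f,allow_pickle=True)
```

```text
pred [246.91265775 106.5955632 ]
crop origin 166 46
[ 0.53079779 -0.25586417  0.3378167 ] [-0.15277072  0.16347667 -0.65145447] 8.25
```

View pics/w4.png

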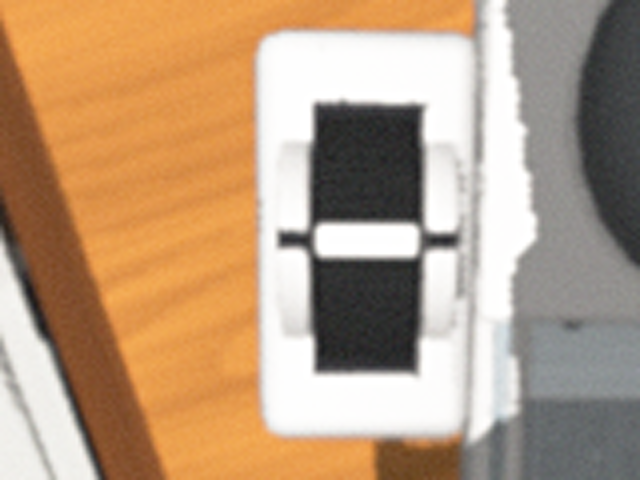

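The bar now sits between the pointers at crop y 240, so the wheel is done. Next is the carriage.

Emit:
send_rows(deltas=[{"dx":-11,"dy":38,"dz":0,"rx":0,"ry":0,"rz":0},{"dx":-22,"dy":76,"dz":0,"rx":0,"ry":0,"rz":0},{"dx":-33,"dy":114,"dz":0,"rx":0,"ry":0,"rz":0},{"dx":-44,"dy":152,"dz":0,"rx":0,"ry":0,"rz":0},{"dx":-54,"dy":189,"dz":0,"rx":0,"ry":0,"rz":0}])

```text
clock: 8.67
tcp_pos: [0.4729, -0.0622, 0.3344]
orientation: [-1.257, -2.878, 0.0]
contact_force: [1.7, 0.9, -0.2]
grip_width: -0.0002
gripper_force: 0.0
```

Emit:
send_rows(deltas=[{"dx":0,"dy":0,"dz":0,"rx":0,"ry":0,"rz":0},{"dx":0,"dy":0,"dz":-35,"rx":0,"ry":0,"rz":0},{"dx":0,"dy":0,"dz":-70,"rx":0,"ry":0,"rz":0},{"dx":0,"dy":0,"dz":-90,"rx":0,"ry":0,"rz":0},{"dx":0,"dy":0,"dz":-100,"rx":0,"ry":0,"rz":0}])

```text
clock: 9.08
tcp_pos: [0.4723, -0.0634, 0.2321]
orientation: [-1.255, -2.875, 0.004]
contact_force: [0.3, -0.3, -0.1]
grip_width: 0.0001
gripper_force: 0.0
```

Emit:
send_rows(deltas=[{"dx":0,"dy":0,"dz":-4,"rx":0,"ry":0,"rz":0},{"dx":0,"dy":0,"dz":-8,"rx":0,"ry":0,"rz":0},{"dx":0,"dy":0,"dz":-8,"rx":0,"ry":0,"rz":0}])

```text
clock: 9.33
tcp_pos: [0.4751, -0.0641, 0.2272]
orientation: [1.258, 2.878, 0.001]
contact_force: [0.1, 0.3, -0.3]
grip_width: -0.0
gripper_force: 0.0
```

Emit:
send_rows(deltas=[{"dx":5,"dy":-5.4,"dz":2,"rx":0,"ry":0,"rz":0},{"dx":10,"dy":-10.8,"dz":2,"rx":0,"ry":0,"rz":0},{"dx":15,"dy":-16.3,"dz":2,"rx":0,"ry":0,"rz":0},{"dx":20,"dy":-21.7,"dz":2,"rx":0,"ry":0,"rz":0},{"dx":25,"dy":-27.1,"dz":2,"rx":0,"ry":0,"rz":0}])

```text
clock: 9.75
tcp_pos: [0.5006, -0.0916, 0.2291]
orientation: [1.258, 2.879, 0.001]
contact_force: [-1.0, 1.9, 1.1]
grip_width: -0.0
gripper_force: 0.9
```

Emit:
send_rows(deltas=[{"dx":6,"dy":-6.5,"dz":0,"rx":0,"ry":0,"rz":0},{"dx":12,"dy":-13,"dz":0,"rx":0,"ry":0,"rz":0},{"dx":18,"dy":-19.5,"dz":0,"rx":0,"ry":0,"rz":0},{"dx":24,"dy":-26,"dz":0,"rx":0,"ry":0,"rz":0},{"dx":30,"dy":-32.5,"dz":0,"rx":0,"ry":0,"rz":0}])

```text
clock: 10.17
tcp_pos: [0.5304, -0.1244, 0.2287]
orientation: [-1.258, -2.879, 0.0]
contact_force: [-1.9, 1.1, 2.3]
grip_width: -0.0
gripper_force: 1.0
```

Emit:
send_rows(deltas=[{"dx":6,"dy":-6.5,"dz":0,"rx":0,"ry":0,"rz":0},{"dx":12,"dy":-13,"dz":0,"rx":0,"ry":0,"rz":0},{"dx":18,"dy":-19.5,"dz":0,"rx":0,"ry":0,"rz":0},{"dx":24,"dy":-26,"dz":0,"rx":0,"ry":0,"rz":0},{"dx":30,"dy":-32.5,"dz":0,"rx":0,"ry":0,"rz":0}])

```text
clock: 10.58
tcp_pos: [0.5602, -0.157, 0.2287]
orientation: [-1.258, -2.878, 0.001]
contact_force: [-2.2, 0.3, 0.7]
grip_width: -0.0003
gripper_force: 1.0
```

Emit:
send_rows(deltas=[{"dx":3,"dy":-3.3,"dz":0,"rx":0,"ry":0,"rz":0},{"dx":6,"dy":-6.5,"dz":0,"rx":0,"ry":0,"rz":0},{"dx":9,"dy":-9.8,"dz":0,"rx":0,"ry":0,"rz":0},{"dx":12,"dy":-13,"dz":0,"rx":0,"ry":0,"rz":0},{"dx":15,"dy":-16.3,"dz":0,"rx":0,"ry":0,"rz":0}])

```text
clock: 11.0
tcp_pos: [0.5747, -0.1727, 0.2286]
orientation: [-1.257, -2.878, 0.0]
contact_force: [-2.5, 0.7, 0.3]
grip_width: 0.0001
gripper_force: 0.9
```

Emit:
send_rows(deltas=[{"dx":1.4,"dy":-1.5,"dz":0,"rx":0,"ry":0,"rz":0},{"dx":2.7,"dy":-3,"dz":0,"rx":0,"ry":0,"rz":0},{"dx":4.1,"dy":-4.4,"dz":0,"rx":0,"ry":0,"rz":0},{"dx":5.4,"dy":-5.9,"dz":0,"rx":0,"ry":0,"rz":0}])

```text
clock: 11.33
tcp_pos: [0.5802, -0.1783, 0.2287]
orientation: [-1.257, -2.879, -0.0]
contact_force: [-1.3, -0.5, 0.1]
grip_width: 0.0001
gripper_force: 0.8
```

Emit:
send_rows(deltas=[{"dx":1.4,"dy":-1.5,"dz":0,"rx":0,"ry":0,"rz":0},{"dx":2.7,"dy":-3,"dz":0,"rx":0,"ry":0,"rz":0},{"dx":4.1,"dy":-4.4,"dz":0,"rx":0,"ry":0,"rz":0}])

```text
clock: 11.58
tcp_pos: [0.5844, -0.1827, 0.2288]
orientation: [-1.257, -2.879, -0.0]
contact_force: [-2.1, -0.2, -0.9]
grip_width: -0.0001
gripper_force: 0.8
```

Emit:
send_rows(deltas=[{"dx":1.4,"dy":-1.5,"dz":0,"rx":0,"ry":0,"rz":0},{"dx":2.7,"dy":-3,"dz":0,"rx":0,"ry":0,"rz":0},{"dx":2.7,"dy":-3,"dz":0,"rx":0,"ry":0,"rz":0}])

```text
clock: 11.83
tcp_pos: [0.5875, -0.186, 0.2289]
orientation: [1.257, 2.878, 0.0]
contact_force: [-0.6, 0.6, -0.5]
grip_width: 0.0001
gripper_force: 0.2
```

Run:
```python
from h import *
f=grab("scene");c=f["frame"][135:235,150:300];cv2.imwrite("pics/s2.png",cv2.resize(c,None,fx=5,fy=5,interpolation=cv2.INTER_CUBIC))
P,C,U=cloud(f);o=np.array([.564,-.157,0]);X=R.from_euler('z',47.3,degrees=True).apply(P-o)
s=(X[:,2]>.245)&(X[:,2]<.263)&(abs(X[:,1])<.05)&(X[:,0]>-.1)&(X[:,0]<.16)
print("dome",s.sum(),np.percentile(X[s],[1,50,99],axis=0));print(r.get_obs()["contact_force"])
```

```text
dome 345 [[ 0.02734302 -0.04483211  0.24524411]
 [ 0.09553224 -0.01654281  0.25328498]
 [ 0.1308635   0.03207684  0.26101166]]
[-0.35919693  0.03879564  0.75552895]
```

View pics/s2.png

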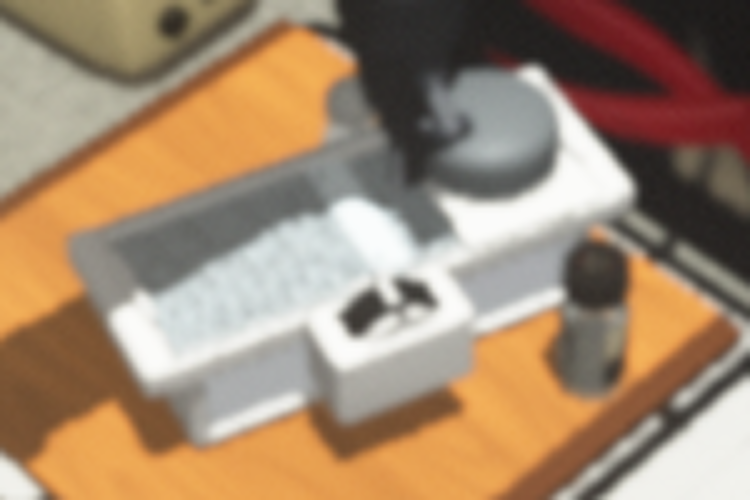

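The carriage is almost at the far end, with the pusher at crop (495,130). I'll creep forward until the force rises.

Emit:
send_rows(deltas=[{"dx":1,"dy":-1.1,"dz":0,"rx":0,"ry":0,"rz":0},{"dx":2,"dy":-2.2,"dz":0,"rx":0,"ry":0,"rz":0},{"dx":2,"dy":-2.2,"dz":0,"rx":0,"ry":0,"rz":0}])

```text
clock: 12.13
tcp_pos: [0.5879, -0.1862, 0.2288]
orientation: [-1.254, -2.875, -0.003]
contact_force: [-6.8, 7.4, 7.0]
grip_width: 0.0002
gripper_force: 4.9
```

Emit:
send_rows(deltas=[{"dx":1,"dy":-1.1,"dz":0,"rx":0,"ry":0,"rz":0},{"dx":2,"dy":-2.2,"dz":0,"rx":0,"ry":0,"rz":0},{"dx":2,"dy":-2.2,"dz":0,"rx":0,"ry":0,"rz":0}])

```text
clock: 12.38
tcp_pos: [0.588, -0.1862, 0.2287]
orientation: [-1.251, -2.87, -0.007]
contact_force: [-16.2, 12.7, 14.5]
grip_width: -0.0001
gripper_force: 10.3
```

The carriage has hit the stop: the force jumped and the TCP no longer advances. I'll back off and rise.

Emit:
send_rows(deltas=[{"dx":-3,"dy":3,"dz":0,"rx":0,"ry":0,"rz":0},{"dx":-10,"dy":11,"dz":0,"rx":0,"ry":0,"rz":0},{"dx":-20,"dy":22,"dz":3,"rx":0,"ry":0,"rz":0},{"dx":-20,"dy":22,"dz":40,"rx":0,"ry":0,"rz":0},{"dx":-20,"dy":22,"dz":80,"rx":0,"ry":0,"rz":0}])

```text
clock: 12.8
tcp_pos: [0.5693, -0.1665, 0.3076]
orientation: [-1.254, -2.875, 0.002]
contact_force: [1.8, -0.3, 1.0]
grip_width: 0.0
gripper_force: 0.0
```

Emit:
send_rows(deltas=[{"dx":-15,"dy":36,"dz":10,"rx":0,"ry":0,"rz":0},{"dx":-30,"dy":72,"dz":20,"rx":0,"ry":0,"rz":0},{"dx":-45,"dy":108,"dz":30,"rx":0,"ry":0,"rz":0},{"dx":-60,"dy":144,"dz":40,"rx":0,"ry":0,"rz":0},{"dx":-70,"dy":180,"dz":40,"rx":0,"ry":0,"rz":0}])

```text
clock: 13.22
tcp_pos: [0.5008, 0.0131, 0.3509]
orientation: [1.257, 2.875, 0.006]
contact_force: [1.2, 0.2, 0.6]
grip_width: -0.0003
gripper_force: 0.0
```

Emit:
send_rows(deltas=[{"dx":0,"dy":40,"dz":0,"rx":0,"ry":0,"rz":0},{"dx":0,"dy":80,"dz":0,"rx":0,"ry":0,"rz":0},{"dx":0,"dy":120,"dz":0,"rx":0,"ry":0,"rz":0},{"dx":0,"dy":120,"dz":0,"rx":0,"ry":0,"rz":0},{"dx":0,"dy":120,"dz":0,"rx":0,"ry":0,"rz":0}])

```text
clock: 13.63
tcp_pos: [0.5008, 0.1348, 0.3487]
orientation: [1.249, 2.882, 0.001]
contact_force: [0.4, -1.1, -0.4]
grip_width: -0.0002
gripper_force: 0.0
```

Run:
```python
from h import *
f=grab("scene");c=f["frame"][135:235,150:300];cv2.imwrite("pics/s3.png",cv2.resize(c,None,fx=5,fy=5,interpolation=cv2.INTER_CUBIC))
P,C,U=cloud(f);o=np.array([.564,-.157,0]);X=R.from_euler('z',47.3,degrees=True).apply(P-o)
s=(X[:,2]>.245)&(X[:,2]<.263)&(abs(X[:,1])<.05)&(X[:,0]>0)&(X[:,0]<.16)
print("dome",s.sum(),np.percentile(X[s],[1,50,99],axis=0))
```

```text
dome 419 [[ 0.05443827 -0.0454323   0.24512873]
 [ 0.0894183  -0.01177513  0.2528837 ]
 [ 0.13219917  0.03319744  0.25993077]]
```

View pics/s3.png

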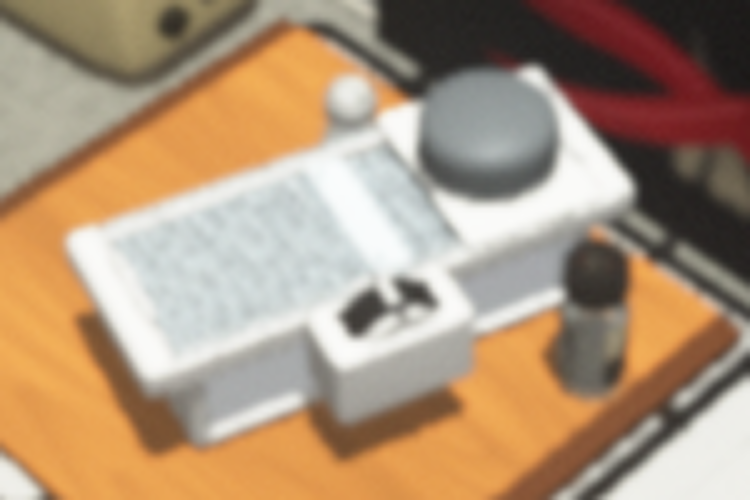

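The carriage is at the far stop (pusher at crop (488,130)), and the bar is at the top of the wheel at (398,290). The slicer, shaker and spice jar haven't moved.

```bash
python3 -c "
from bench import r
print(r.hand_in())"
```

```text
the job is handed in; nothing more can be done
None
```

The job is handed in: the wheel's bar is clicked in between the pointers, the carriage is against the far stop, the slicer, shaker and spice jar show no movement in the last image, and the arm never went near the mug.

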